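# Tap the check-valve discs home in their rack

### The arm

A 6-joint arm with a two-finger parallel gripper is mounted at the origin on the work surface. World frame = base frame: x ahead of the robot, y to its left, z up, the work surface at z = 0. Lengths are in mm, angles in rad, forces in N, time in s.
With the tool pointing down it reaches from about 350 to 975 mm from the base axis. Payload 7.1 kg.
Tool frame: the origin (TCP) lies between the finger pads; the fingertips stand 17 mm ahead of it and the grasp point (between the pads) lies 2 mm behind it; z points along the fingers, y is the line along which they close (so a half turn about z gives the same grasp; the last joint's range is limited). The gripper opens to 88 mm and grips with 3 to 60 N. Pads are 20 mm wide; open, the fingers measure 115 mm over their backs; the gripper's body (75 mm by 178 mm) begins 61 mm behind the grasp point.
Start: joints at [-1.243, 0.423, 1.63, -0, 1.089, -0.019], TCP at [212.448, -587.768, 239.675] pointing down, gripper open.
Joint ranges: [-3, 3], [-0.9, 2.11], [0.09, 2.58], [-1.31, 4.45], [0.11, 2.69], [-2.54, 2.54]. Speed limits (rad/s): [2.39, 2.39, 3.01, 3.14, 3.14, 3.14].

### API

Orientations are given as a rotation vector (axis times angle).
In Python, from workcell import ctrl, ticket, readout, get_image gives the robot as it stands (ctrl), with the cameras as plain functions, the job (ticket) and the readings (readout).
- The arm moves only by the tool step_hand, called after "Call:" as name([rows], argument=value, ...), one row to a line, values as JSON. Schema: {"type":"object","properties":{"moves":{"type":"array","items":{"type":"array","prefixItems":[{"type":"array","items":{"type":"number"},"minItems":3,"maxItems":3},{"type":"array","items":{"type":"number"},"minItems":3,"maxItems":3}],"minItems":2,"maxItems":2},"minItems":1,"maxItems":5},"finger_gap":{"type":"number"},"only":{"type":"string"},"quiet":{"type":"boolean"},"lines":{"type":"string"}},"required":["moves"],"additionalProperties":false}. moves is a list of rows, 1 to 5 of them, each written [[dx, dy, dz], [rx, ry, rz]]: dx, dy, dz in normalised numbers (1 is 400 mm), then a rotation vector rx, ry, rz in parts of the range, where 1.0 means pi rad; each row shifts and turns the commanded pose from where the row before left it, along the tool's axes as they then stand; what a row does not reach is not made up. A row lasts 1/12 s, in which the tool goes at most 41.7 mm and 0.125 rad, less where a joint would pass 70% of its speed; a pose out of reach is approached as far as the arm can. finger_gap is the finger opening in mm, set as the call begins (left out keeps the last). The fingers move at their own pace and stop on an object; the grip force is fixed at half the most. Time passes only in rows, so rows that do not move let the fingers close. The tool returns the time, the measured TCP pose, the force, the opening and the grip force at its end. only (a regular expression) keeps the lines of the reply that match it, lines (a string "A,B") keeps lines A to B, and quiet returns only ok. A shift or turn number past 1, either way, is cut back to 1. Input that does not fit is refused with a message, and nothing moves.
- readout.get_obs(): the state, without advancing time (a new reading comes with each control period).
- get_image(name): name is "side" or "top" or "wrist"; returns a dict with "img" (480x640x3 uint8, red, green, blue), "fx", "fy", "cx", "cy" (pixels), "k1" (the pictures are not rectified: a ray, as slopes to the right and down, at radius r is drawn at 1 + k1 r^2 times it, then the intrinsics apply), "R" (3x3) and "t" (3): a world point X has camera coordinates R X + t. Camera axes: x right, y down, z forward; pixel columns grow to the right and rows downward; lengths in mm; the calibration is good to about 2 mm. A picture is of the moment at which its call begins. There is no depth.
- ticket.close_job(): hands the job in; it is judged then, once.
The state is a dict: "t": time; "qpos": joint angles; "qvel": joint speeds; "joint_torque": joint torques, N m; "ee_pos": TCP position; "orientation": TCP orientation; "ft_force": force on the tool from outside, world axes, zero at the start; "moment": the same for the moment, N m; "width": finger opening in mm; "grasp_force": force on a finger pad.
Only numpy, scipy, OpenCV 4.12 (cv2) and the standard library are available. Lean on these libraries where they do the work, as an engineer would, in place of code of your own. Each camera call takes 0.05 s, during which the arm holds its last target. There are 200 camera calls.

### The job

The engine's vibration has made the four bronze check-valve discs creep up in their rack. Tap each one lightly on the top of its rim with a fingertip until it sits home on the rubber at the bottom of its slot, strictly in order from the largest disc to the smallest, never pulling a disc up. Leave the gauge, the zinc block and the two bolts in front of the rack where they lie.

Things in the scene. Friction and masses are not known exactly. Their poses are not given: they have to be found in the camera images.
- rack: Slotted steel rack fixed to the shelf, 100 mm across (own x), 244 mm long (own y). Origin: centre of its underside, on the shelf. Notched bars, 34 mm high, hold four discs on edge in slots at y = -87, -29, 29, 87 mm, disc axes along y; which disc is in which slot changes. A rubber bed under the discs has its top 14 mm above the shelf.
- disc_76 (a joint): How far the largest bronze disc has been pushed down (m). Starts at 0 to 0.004; 0.012 = home, rim on the rubber bed, and a stop: pressed further the reading stays and the rubber yields springily, about 1 mm for each 3.5 N. Negative = drawn up out of the slot. The slot grips the disc: about 3 N downward moves it, and it stays where it is left.
- disc_76_top (a point): Topmost point of the rim of the largest bronze disc, 76 mm across and 10 mm thick (18 mm at the small hub), standing on edge. z up, y along the disc's axis. It is 90 mm above the shelf when the disc is home and 8 to 12 mm higher at the start.
- disc_66 (a joint): How far the second largest bronze disc has been pushed down (m). Starts at 0 to 0.004; 0.012 = home, rim on the rubber bed, and a stop: pressed further the reading stays and the rubber yields springily, about 1 mm for each 3.5 N. Negative = drawn up out of the slot. The slot grips the disc: about 3 N downward moves it, and it stays where it is left.
- disc_66_top (a point): Topmost point of the rim of the second largest bronze disc, 66 mm across and 10 mm thick (18 mm at the small hub), standing on edge. z up, y along the disc's axis. It is 80 mm above the shelf when the disc is home and 8 to 12 mm higher at the start.
- disc_56 (a joint): How far the third largest bronze disc has been pushed down (m). Starts at 0 to 0.004; 0.012 = home, rim on the rubber bed, and a stop: pressed further the reading stays and the rubber yields springily, about 1 mm for each 3.5 N. Negative = drawn up out of the slot. The slot grips the disc: about 3 N downward moves it, and it stays where it is left.
- disc_56_top (a point): Topmost point of the rim of the third largest bronze disc, 56 mm across and 10 mm thick (18 mm at the small hub), standing on edge. z up, y along the disc's axis. It is 70 mm above the shelf when the disc is home and 8 to 12 mm higher at the start.
- disc_46 (a joint): How far the smallest bronze disc has been pushed down (m). Starts at 0 to 0.004; 0.012 = home, rim on the rubber bed, and a stop: pressed further the reading stays and the rubber yields springily, about 1 mm for each 3.5 N. Negative = drawn up out of the slot. The slot grips the disc: about 3 N downward moves it, and it stays where it is left.
- disc_46_top (a point): Topmost point of the rim of the smallest bronze disc, 46 mm across and 10 mm thick (18 mm at the small hub), standing on edge. z up, y along the disc's axis. It is 60 mm above the shelf when the disc is home and 8 to 12 mm higher at the start.
- gauge: Loose bystander: green-enamelled round pressure gauge lying on its back, white dial up, 62 mm across, 28 mm high, brass stem reaching 51 mm from the centre along its own -x. Origin: underside centre of the case.
- anode: Loose bystander: zinc anode block 80 x 40 x 28 mm (own x, y, z), a steel strap through it 112 mm long along x. Origin: underside centre.
- bolt_a: Loose bystander: stainless hex-head bolt, 73 mm long, along its own x, head at -x, 20 mm across, 17 mm high. Origin: on the shelf under its middle.
- bolt_b: Loose bystander: a second bolt like bolt_a.

How it is judged (in metres and radians):
On the way, in this order (a step that is already met when the one before it is completed fails the run):
1. the largest disc is tapped home while the smaller ones still stand proud (value of joint disc_76 above 0.0095 m and value of joint each of disc_66, disc_56, disc_46 below 0.0065 m), for 0.1 s.
2. the second largest disc is tapped home while the smaller ones still stand proud (value of joint each of disc_76, disc_66 above 0.0095 m and value of joint each of disc_56, disc_46 below 0.0065 m), for 0.1 s.
3. the third largest disc is tapped home while the smaller ones still stand proud (value of joint each of disc_76, disc_66, disc_56 above 0.0095 m and value of joint disc_46 below 0.0065 m), for 0.1 s.
4. the smallest disc is tapped home (value of joint each of disc_76, disc_66, disc_56, disc_46 above 0.0095 m), for 0.1 s.
At the end, for the whole second after the job is handed in: All four discs are pushed down to at least 9.5 mm of their 12 mm (home within 2.5 mm), having gone down in the order largest to smallest, and the gauge, anode and bolts lie within 10 mm of where they started (all of step 4 and distance of each of gauge, anode, bolt_a, bolt_b from where it was at the start of the episode below 0.01 m); the robot touches nothing.
It fails at once if a disc is struck or pressed hard (over 25 N) (contact force between any of the fingers, the arm and disc_76 above 25 N or contact force between any of the fingers, the arm and disc_66 above 25 N or contact force between any of the fingers, the arm and disc_56 above 25 N or contact force between any of the fingers, the arm and disc_46 above 25 N).
It fails at once if a disc is drawn up out of its slot (more than 4 mm above its highest start) (value of joint any of disc_76, disc_66, disc_56, disc_46 below -0.004 m).
It fails at once if the gauge, anode or a bolt is disturbed (moved over 10 mm) (distance of any of gauge, anode, bolt_a, bolt_b from where it was at the start of the episode above 0.01 m).
It also fails if it takes over 45 s, if anything falls off the work surface, if the arm or the gripper's body presses on something with over 40 N, if the wrist force passes 120 N, or if a joint passes its speed limit or range.

## Working session

There is one attempt and no reset: what is moved stays moved. The work goes in short steps, Python scripts to look and compute and a tool call to move; the robot and the scene stay as the last step left them, time stands still between calls to the robot, and variables do not carry over. Pictures are saved under pics/ and viewed, at most 10 in all, crops included, and the job is handed in when it is done.

```bash
ls; mkdir -p pics; python3 - <<'E'
from workcell import ctrl, ticket, readout, get_image
import cv2
for n in ("top","side"):
    d=get_image(n); cv2.imwrite(f"pics/{n}0.png",d["img"][:,:,::-1])
    print(n,d["fx"],d["cx"],d["cy"],d["k1"],d["R"],d["t"])
o=readout.get_obs();print(o["t"],o["ee_pos"],o["orientation"],o["width"],o["ft_force"])
E
```

```text
pics
workcell.py
top 555.8084933902763 320.746103243651 243.39701330873172 -0.11964939858203673 [[ 0.02527103 -0.99966243  0.00603413]
 [-0.99266707 -0.02580703 -0.11809357]
 [ 0.11820943 -0.00300553 -0.99298414]] [-24.37340725 506.971288   825.13350698]
side 615.2237462866218 328.8954799207481 222.9889956955409 -0.154387661132808 [[-0.97878371 -0.20429549 -0.01567792]
 [-0.14198748  0.73144755 -0.6669513 ]
 [ 0.14772272 -0.650575   -0.74493635]] [476.63400859 141.47403929 725.14106971]
0.1 [ 212.31139167 -587.33788437  238.99508441] [-3.09316331e+00 -5.41818650e-01  3.29026631e-04] 87.35153251824575 [ 0.52190822  0.3636826  -0.40862055]
```

View pics/top0.png

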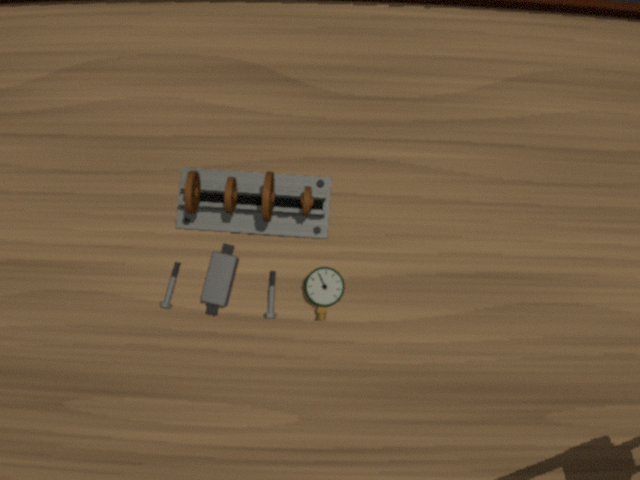

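View pics/side0.png

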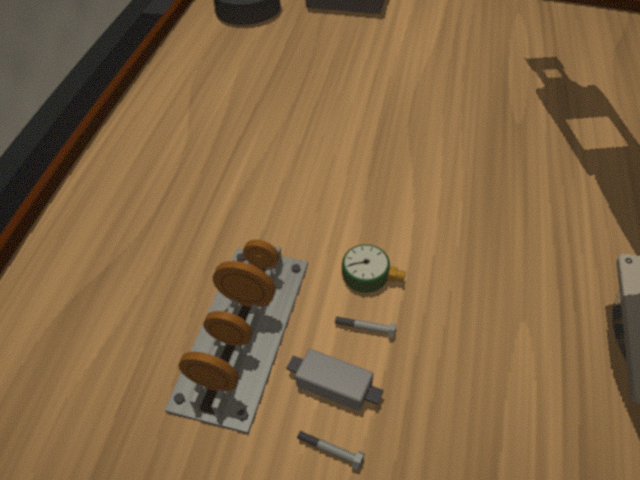

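The top view shows the discs at about (192,192), (231,195), (268,196) and (307,201). By length these are the 66, 56, 76 and 46 mm discs. The rack corners are near (181,168), (331,178), (328,238) and (177,230). The side view agrees, and the bystanders lie in front of the rack (lower x). Next I'll measure positions from the masks.

```bash
cat > h.py <<'E'
import numpy as np, cv2
from workcell import ctrl, ticket, readout, get_image
def cam(n):
    d=get_image(n); d["K"]=np.array([[d["fx"],0,d["cx"]],[0,d["fy"],d["cy"]],[0,0,1.]])
    d["C"]=-d["R"].T@d["t"]; return d
def ray(d,p):
    q=cv2.undistortPointsIter(np.array([[p]],float),d["K"],np.array([d["k1"],0,0,0.]),None,None,(3,30,1e-9))[0,0]
    return d["R"].T@np.array([q[0],q[1],1.])
def plane(d,p,z):
    v=ray(d,p); return d["C"]+v*(z-d["C"][2])/v[2]
def two(d1,p1,d2,p2):
    v,w=ray(d1,p1),ray(d2,p2)
    s=np.linalg.lstsq(np.c_[v,-w],d2["C"]-d1["C"],rcond=None)[0]
    a,b=d1["C"]+v*s[0],d2["C"]+w*s[1]
    return (a+b)/2,np.linalg.norm(a-b)
def blobs(d,roi):
    h=cv2.cvtColor(d["img"],cv2.COLOR_RGB2HSV); x0,y0,x1,y1=roi
    m=cv2.inRange(h,(3,150,40),(16,255,255)); k=np.zeros_like(m);k[y0:y1,x0:x1]=m[y0:y1,x0:x1]
    c,_=cv2.findContours(k,cv2.RETR_EXTERNAL,cv2.CHAIN_APPROX_NONE)
    return [a for a in c if cv2.contourArea(a)>60]
E
python3 - <<'E'
from h import *
T=cam("top");S=cam("side")
print(T["C"],S["C"])
for d,roi in((T,(170,160,340,245)),(S,(150,220,300,420))):
    for c in blobs(d,roi):
        m=cv2.moments(c);print(cv2.boundingRect(c),cv2.contourArea(c),m["m10"]/m["m00"],m["m01"]/m["m00"],np.round(cv2.fitEllipse(c)[1]),np.round(cv2.fitEllipse(c)[2]))
for p in((181,168),(331,178),(328,238),(177,230)):print(plane(T,p,4))
for n,d,roi in(("t",T,(160,150,360,250)),("s",S,(150,220,320,440))):
    x0,y0,x1,y1=roi
    cv2.imwrite(f"pics/{n}1.png",cv2.resize(d["img"][y0:y1,x0:x1,::-1],None,fx=4 if n=="t" else 2.7,fy=4 if n=="t" else 2.7,interpolation=cv2.INTER_CUBIC))
E
```

```text
[406.33108097  -8.80179176 879.36160667] [379.48933274 465.65199074 642.01286807]
(300, 187, 14, 29) 184.0 306.4891304347826 201.68297101449275 [11. 24.] 3.0
(223, 178, 14, 35) 273.0 229.76495726495725 195.29609279609278 [11. 32.] 4.0
(261, 172, 14, 49) 351.0 267.539886039886 196.33998100664766 [11. 45.] 4.0
(184, 172, 17, 41) 426.0 191.8090766823161 191.98669796557118 [14. 41.] 3.0
(179, 352, 59, 39) 1465.0 208.48236632536972 370.52286689419793 [31. 61.] 112.0
(204, 312, 48, 34) 1068.5 227.67150210575574 327.4089845577913 [29. 48.] 112.0
(213, 239, 66, 68) 2619.5 248.09696506966978 274.8144684100019 [57. 67.] 39.0
[628.05342986 218.82464059   4.        ]
[617.06614604 -25.28844309   4.        ]
[519.46605665 -22.74921407   4.        ]
[526.15261656 219.19835749   4.        ]
```

View pics/t1.png

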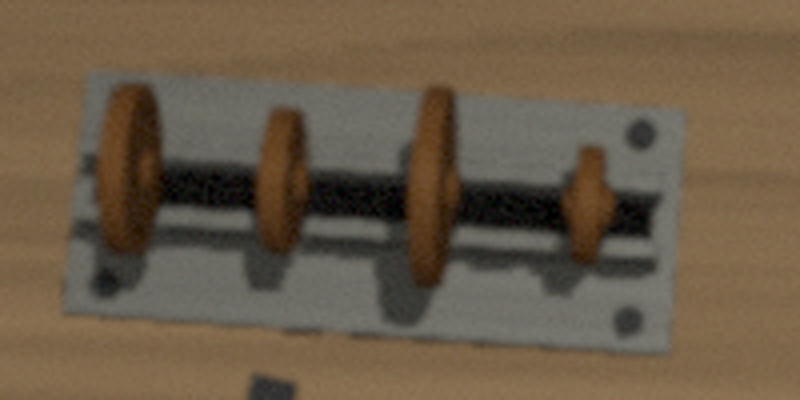

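View pics/s1.png

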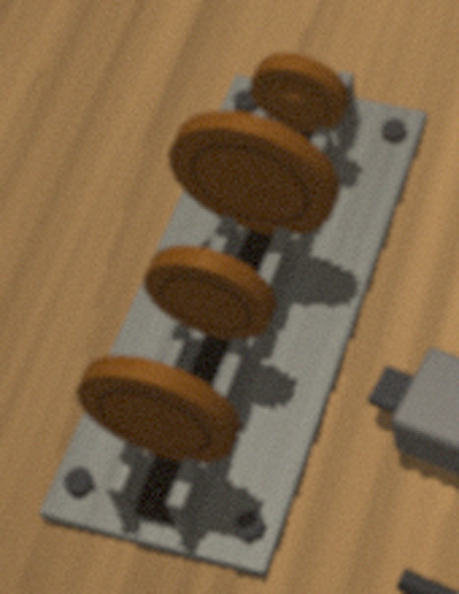

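The crops confirm the order along +y: 46, 76, 56, 66. The rim midlines are at about (306.5,201.7), (267.5,196.5), (229.8,195.3) and (191.8,192). Corner-to-corner distances match 244 x 100 mm. I'll cross-check the disc centres against the slot model.

```bash
python3 - <<'E'
from h import *
T=cam("top");S=cam("side")
P=np.array([plane(T,p,4)[:2] for p in((181,168),(331,178),(328,238),(177,230))])
c=P.mean(0); u=P[0]+P[3]-P[1]-P[2];u/=np.linalg.norm(u);print(c,u)
for D,s,p,q in((76,-29,(267.5,196.5),None),(66,87,(191.8,192),(158/2.7+150,409/2.7+220)),(56,29,(229.8,195.3),(210/2.7+150,293/2.7+220)),(46,-87,(306.5,201.7),(300/2.7+150,93/2.7+220))):
    print(D,c+s*u,plane(T,p,14+D/2+12),"two:",two(T,p,S,q) if q else "")
o=readout.get_obs();print(o["ee_pos"],cv2.Rodrigues(np.array(o["orientation"]))[0].round(3).tolist())
E
```

```text
[572.68456227  97.49633523] [0.03633738 0.99933958]
76 [571.6307782   68.51548743] [571.88170016  70.05939782  64.        ] two: 
66 [575.84591448 184.43887863] [577.17638437 185.64499921  59.        ] two: (array([578.29320307, 186.57808964,  55.42803917]), np.float64(0.7424059327747233))
56 [573.73834634 126.47718303] [574.40010426 128.36987027  54.        ] two: (array([575.2131594 , 128.73599539,  52.39397652]), np.float64(0.966620269972513))
46 [569.52321007  10.55379183] [568.381928    11.92952321  49.        ] two: (array([569.75689746,  12.122972  ,  44.98627004]), np.float64(1.1754133809550351))
[ 212.40816543 -587.61153949  239.39548251] [[0.94, 0.34, -0.0], [0.34, -0.94, 0.001], [0.0, -0.001, -1.0]]
```

Careful with the scale: shifts go in shares of 400 mm and turns go in shares of pi rad. That gives: 25 mm is 0.0625, -22 mm is -0.055.

Call:
step_hand([
  [[0.0375,-0.0325,0],[0,0,0]],
  [[0.0625,-0.055,0],[0,0,0]],
  [[0.0625,-0.055,0],[0,0,0]],
  [[0.0625,-0.055,0],[0,0,0]],
  [[0.0625,-0.055,0],[0,0,0]],
], finger_gap=0)

```text
t: 0.72
ee_pos: [286.6, -452.3, 239.6]
orientation: [-3.095, -0.541, -0.0]
ft_force: [-0.3, 0.3, -0.5]
width: 58.0
grasp_force: 0.0
```

Call:
step_hand([
  [[0.0625,-0.055,0],[0,0,0]],
  [[0.0625,-0.055,0],[0,0,0]],
  [[0.0625,-0.055,0],[0,0,0]],
  [[0.0625,-0.055,0],[0,0,0]],
  [[0.0625,-0.055,0],[0,0,0]],
])

```text
t: 1.13
ee_pos: [367.0, -306.3, 239.9]
orientation: [3.094, 0.542, 0.0]
ft_force: [1.0, -1.1, 0.3]
width: 25.1
grasp_force: 0.0
```

Call:
step_hand([
  [[0.0625,-0.055,0],[0,0,0]],
  [[0.0625,-0.055,0],[0,0,0]],
  [[0.0625,-0.055,0],[0,0,0]],
  [[0.0625,-0.055,0],[0,0,0]],
  [[0.0625,-0.055,0],[0,0,0]],
])

```text
t: 1.55
ee_pos: [447.2, -160.3, 239.9]
orientation: [3.094, 0.542, 0.001]
ft_force: [1.3, -0.7, 0.2]
width: 0.6
grasp_force: 0.0
```

Call:
step_hand([
  [[0.0625,-0.055,0],[0,0,0]],
  [[0.0625,-0.055,0],[0,0,0]],
  [[0.0625,-0.055,0],[0,0,0]],
  [[0.05,-0.045,0],[0,0,0]],
  [[0.03,-0.03,0],[0,0,0]],
])

```text
t: 1.97
ee_pos: [515.8, -32.8, 239.9]
orientation: [-3.094, -0.545, -0.002]
ft_force: [-0.8, -0.4, -0.2]
width: 0.2
grasp_force: 0.0
```

Call:
step_hand([
  [[0.05,-0.045,0],[0,0,0]],
  [[0.05,-0.045,0],[0,0,0]],
  [[0.025,-0.0225,0],[0,0,0]],
  [[0,0,0],[0,0,0]],
])

```text
t: 2.3
ee_pos: [547.4, 26.0, 239.7]
orientation: [-3.094, -0.546, -0.001]
ft_force: [0.0, 0.4, -0.4]
width: 0.5
grasp_force: 0.0
```

```bash
cat >> h.py <<'E'
def go(x,y):
    o=readout.get_obs(); R=cv2.Rodrigues(np.array(o["orientation"],float))[0]
    print(o["t"],o["ee_pos"],R.T@(np.array([x,y,o["ee_pos"][2]])-o["ee_pos"]),o["ft_force"],o["width"],o["qpos"])
E
python3 -c "from h import *;go(572,70)"
```

```text
2.3 [547.40138134  26.03892963 239.70435263] [ 3.81636231e+01 -3.28816750e+01  3.26516678e-02] [ 0.04245489  0.40550439 -0.39141938] 0.508804990081225 [2.56613577e-02 3.10401796e-01 1.80163103e+00 3.38396365e-04
 1.02877851e+00 1.24682440e+00]
```

Converted, 30 mm is 0.075, 20 mm is 0.05.

Call:
step_hand([
  [[0.0475,-0.04,0.05],[0,0,0]],
  [[0.0475,-0.0425,0.075],[0,0,0]],
  [[0,0,0.075],[0,0,0]],
  [[0,0,0.05],[0,0,0]],
  [[0,0,0.025],[0,0,0]],
])

```text
t: 2.72
ee_pos: [568.7, 67.2, 126.8]
orientation: [-3.094, -0.542, 0.008]
ft_force: [-0.1, -0.3, -0.3]
width: 0.1
grasp_force: 0.0
```

Call:
step_hand([
  [[0,0,0.01],[0,0,0]],
  [[0,0,0],[0,0,0]],
])

```text
t: 2.88
ee_pos: [570.4, 67.2, 125.3]
orientation: [3.095, 0.541, -0.002]
ft_force: [-0.4, -0.0, 0.6]
width: 0.4
grasp_force: 0.0
```

```bash
python3 - <<'E'
from h import *
go(572,70)
for n,r in(("top",(160,150,360,250)),("side",(150,180,320,440))):
    x0,y0,x1,y1=r; cv2.imwrite(f"pics/{n}2.png",cv2.resize(cam(n)["img"][y0:y1,x0:x1,::-1],None,fx=2.3,fy=2.3))
E
```

```text
2.8833 [570.43210353  67.21097101 125.32815035] [ 2.42075773 -2.09210592 -0.00262218] [-0.41395553 -0.04318888  0.63794604] 0.4012586303427653 [ 9.66301943e-02  5.05270589e-01  1.81530247e+00 -1.76275695e-04
  8.22267472e-01  1.32158628e+00]
```

View pics/side2.png

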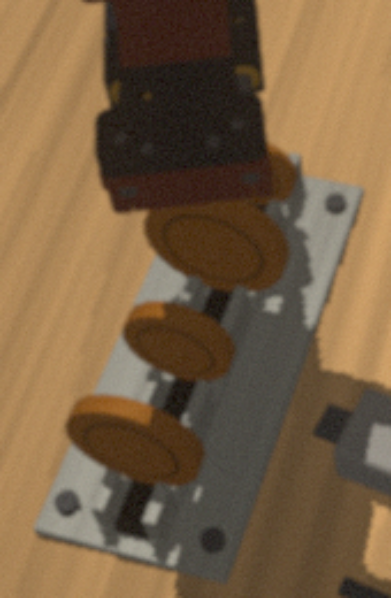

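The gripper stands over the 76 disc (body at about (190,150) in the crop) and the smaller discs are untouched. I'll tap it down gently.

Converted, -2 mm is -0.005.

Call:
step_hand([
  [[0.005,-0.005,0.005],[0,0,0]],
  [[0,0,0.005],[0,0,0]],
  [[0,0,0.005],[0,0,0]],
])

```text
t: 3.23
ee_pos: [572.7, 70.8, 120.5]
orientation: [3.094, 0.542, 0.003]
ft_force: [0.4, 0.2, 0.2]
width: 0.5
grasp_force: 0.0
```

Call:
step_hand([
  [[0,0,0.005],[0,0,0]],
  [[0,0,0.005],[0,0,0]],
  [[0,0,0],[0,0,0]],
])

```text
t: 3.48
ee_pos: [572.1, 70.7, 115.5]
orientation: [-3.094, -0.542, 0.0]
ft_force: [0.4, 1.0, 1.1]
width: 0.7
grasp_force: 0.7
```

Call:
step_hand([
  [[0,0,0.005],[0,0,0]],
  [[0,0,0.005],[0,0,0]],
  [[0,0,0],[0,0,0]],
])

```text
t: 3.73
ee_pos: [572.1, 70.7, 111.5]
orientation: [-3.094, -0.542, -0.0]
ft_force: [-0.4, 0.7, 2.1]
width: 0.5
grasp_force: 1.4
```

Converted, 2 mm is 0.005, 1 mm is 0.0025.

Call:
step_hand([
  [[0,0,0.005],[0,0,0]],
  [[0,0,0.0025],[0,0,0]],
  [[0,0,0],[0,0,0]],
])

```text
t: 3.98
ee_pos: [572.1, 70.7, 108.5]
orientation: [-3.094, -0.542, 0.0]
ft_force: [0.0, 0.2, 3.0]
width: 0.4
grasp_force: 1.4
```

Call:
step_hand([
  [[0,0,0.0025],[0,0,0]],
  [[0,0,0.0025],[0,0,0]],
  [[0,0,0],[0,0,0]],
])

```text
t: 4.23
ee_pos: [572.1, 70.6, 106.5]
orientation: [3.094, 0.542, -0.0]
ft_force: [-0.1, 1.1, 3.1]
width: 0.3
grasp_force: 1.5
```

Converted, 1 mm is 0.0025.

Call:
step_hand([
  [[0,0,0.0025],[0,0,0]],
  [[0,0,0],[0,0,0]],
])

```text
t: 4.4
ee_pos: [572.2, 70.7, 105.7]
orientation: [3.094, 0.542, 0.0]
ft_force: [0.6, -0.9, 5.2]
width: -0.0
grasp_force: 2.6
```

Converted, 1 mm is 0.0025.

Call:
step_hand([
  [[0,0,0.0025],[0,0,0]],
  [[0,0,0],[0,0,0]],
])

```text
t: 4.57
ee_pos: [572.3, 70.7, 105.0]
orientation: [3.094, 0.542, 0.001]
ft_force: [-1.0, -0.1, 7.5]
width: 0.5
grasp_force: 3.7
```

Call:
step_hand([
  [[0,0,0.0013],[0,0,0]],
  [[0,0,0],[0,0,0]],
])

```text
t: 4.73
ee_pos: [572.4, 70.7, 104.7]
orientation: [3.094, 0.542, 0.001]
ft_force: [-0.4, -0.0, 8.2]
width: 0.5
grasp_force: 4.2
```

Converted, -32 mm is -0.08, -30 mm is -0.075.

Call:
step_hand([
  [[0,0,-0.0125],[0,0,0]],
  [[0,0,-0.055],[0,0,0]],
  [[0.025,-0.0625,0],[0,0,0]],
  [[0.035,-0.08,0],[0,0,0]],
  [[0.03,-0.075,0],[0,0,0]],
])

```text
t: 5.15
ee_pos: [576.4, 165.3, 131.4]
orientation: [-3.095, -0.539, -0.0]
ft_force: [0.3, -0.1, -0.4]
width: 0.8
grasp_force: 0.0
```

Call:
step_hand([
  [[0.02,-0.05,0],[0,0,0]],
  [[0,0,0.02],[0,0,0]],
  [[0,0,0.02],[0,0,0]],
  [[0,0,0],[0,0,0]],
])

```text
t: 5.48
ee_pos: [575.3, 185.2, 112.9]
orientation: [3.094, 0.542, -0.006]
ft_force: [-0.7, -0.7, -1.0]
width: 0.6
grasp_force: 0.0
```

```bash
python3 -c "from h import *;go(577,185.5)"
```

```text
5.4833 [575.32862254 185.18609266 112.87830572] [ 1.67846993  0.2733672  -0.00703626] [-0.68400989 -0.67782351 -0.95286894] 0.5851944566233134 [ 2.91843487e-01  5.60340431e-01  1.74939146e+00 -3.54727741e-04
  8.36049819e-01  1.51577945e+00]
```

Converted, 2 mm is 0.005, 1 mm is 0.0025.

Call:
step_hand([
  [[0.0025,0,0.005],[0,0,0]],
  [[0,0,0.005],[0,0,0]],
  [[0,0,0.005],[0,0,0]],
  [[0,0,0.005],[0,0,0]],
  [[0,0,0],[0,0,0]],
])

```text
t: 5.9
ee_pos: [578.0, 186.0, 106.9]
orientation: [3.095, 0.541, -0.0]
ft_force: [0.1, -0.6, -0.2]
width: 0.7
grasp_force: 0.1
```

Call:
step_hand([
  [[0,0,0.005],[0,0,0]],
  [[0,0,0.005],[0,0,0]],
  [[0,0,0.005],[0,0,0]],
  [[0,0,0.005],[0,0,0]],
  [[0,0,0],[0,0,0]],
])

```text
t: 6.32
ee_pos: [578.0, 186.4, 98.9]
orientation: [3.094, 0.542, -0.0]
ft_force: [-0.7, -1.3, 3.1]
width: 0.3
grasp_force: 1.4
```

Converted, 1 mm is 0.0025.

Call:
step_hand([
  [[0,0,0.0025],[0,0,0]],
  [[0,0,0],[0,0,0]],
])

```text
t: 6.48
ee_pos: [578.0, 186.5, 98.1]
orientation: [3.094, 0.542, -0.0]
ft_force: [-0.3, -2.2, 2.7]
width: 0.5
grasp_force: 1.5
```

Call:
step_hand([
  [[0,0,0.0025],[0,0,0]],
  [[0,0,0],[0,0,0]],
])

```text
t: 6.65
ee_pos: [578.0, 186.5, 97.1]
orientation: [3.094, 0.542, 0.0]
ft_force: [-0.4, -2.1, 2.8]
width: -0.0
grasp_force: 1.5
```

Converted, 1 mm is 0.0025.

Call:
step_hand([
  [[0,0,0.0025],[0,0,0]],
  [[0,0,0],[0,0,0]],
])

```text
t: 6.82
ee_pos: [578.0, 186.6, 96.1]
orientation: [3.094, 0.542, 0.0]
ft_force: [-0.4, -2.6, 4.3]
width: 0.4
grasp_force: 1.9
```

Call:
step_hand([
  [[0,0,0.0025],[0,0,0]],
  [[0,0,0],[0,0,0]],
])

```text
t: 6.98
ee_pos: [578.2, 186.6, 95.4]
orientation: [3.094, 0.542, 0.001]
ft_force: [-0.1, -2.8, 6.3]
width: 0.5
grasp_force: 3.1
```

Call:
step_hand([
  [[0,0,0.002],[0,0,0]],
  [[0,0,0],[0,0,0]],
])

```text
t: 7.15
ee_pos: [578.2, 186.6, 94.8]
orientation: [-3.094, -0.542, -0.001]
ft_force: [-0.8, -2.4, 7.2]
width: 0.2
grasp_force: 4.0
```

Converted, 23 mm is 0.0575, -21 mm is -0.0525.

Call:
step_hand([
  [[0,0,-0.0125],[0,0,0]],
  [[0,0,-0.0525],[0,0,0]],
  [[-0.02,0.045,0],[0,0,0]],
  [[-0.025,0.0575,0],[0,0,0]],
  [[-0.0125,0.03,0],[0,0,0]],
])

```text
t: 7.57
ee_pos: [573.9, 127.8, 120.4]
orientation: [-3.094, -0.542, 0.0]
ft_force: [-0.3, -0.1, 0.2]
width: 0.6
grasp_force: 0.0
```

Call:
step_hand([
  [[0,0,0.02],[0,0,0]],
  [[0,0,0.02],[0,0,0]],
  [[0,0,0.005],[0,0,0]],
  [[0,0,0],[0,0,0]],
])

```text
t: 7.9
ee_pos: [573.7, 129.6, 100.9]
orientation: [-3.094, -0.543, 0.004]
ft_force: [-0.2, 0.6, -0.0]
width: 0.5
grasp_force: 0.0
```

```bash
python3 -c "from h import *;go(574.5,128.5)"
```

```text
7.9 [573.6514334  129.55924639 100.89488245] [ 0.43744486  1.2847985  -0.00172964] [-0.15058926  0.64174969 -0.03771762] 0.5402728391015473 [2.01755284e-01 5.58972468e-01 1.79231449e+00 3.72778639e-04
 7.92581621e-01 1.42504341e+00]
```

Converted, 2 mm is 0.005, 1 mm is 0.0025.

Call:
step_hand([
  [[0,0.0025,0.005],[0,0,0]],
  [[0,0,0.005],[0,0,0]],
  [[0,0,0.005],[0,0,0]],
  [[0,0,0.005],[0,0,0]],
  [[0,0,0],[0,0,0]],
])

```text
t: 8.32
ee_pos: [574.9, 128.4, 94.3]
orientation: [-3.094, -0.542, -0.001]
ft_force: [0.3, 0.8, 3.0]
width: 0.5
grasp_force: 1.3
```

Call:
step_hand([
  [[0,0,0.005],[0,0,0]],
  [[0,0,0.005],[0,0,0]],
  [[0,0,0.0025],[0,0,0]],
  [[0,0,0],[0,0,0]],
])

```text
t: 8.65
ee_pos: [574.9, 128.1, 89.3]
orientation: [-3.094, -0.542, -0.0]
ft_force: [-0.1, 1.4, 3.6]
width: 0.3
grasp_force: 1.4
```

Converted, 1 mm is 0.0025.

Call:
step_hand([
  [[0,0,0.0025],[0,0,0]],
  [[0,0,0],[0,0,0]],
])

```text
t: 8.82
ee_pos: [574.9, 128.1, 88.3]
orientation: [-3.094, -0.542, -0.0]
ft_force: [1.2, 2.1, 3.1]
width: 0.5
grasp_force: 1.5
```

Call:
step_hand([
  [[0,0,0.0025],[0,0,0]],
  [[0,0,0],[0,0,0]],
])

```text
t: 8.98
ee_pos: [574.8, 128.0, 87.3]
orientation: [-3.094, -0.542, -0.0]
ft_force: [0.5, 2.0, 3.5]
width: 0.4
grasp_force: 1.5
```

Call:
step_hand([
  [[0,0,0.002],[0,0,0]],
  [[0,0,0],[0,0,0]],
])

```text
t: 9.15
ee_pos: [574.8, 128.0, 86.5]
orientation: [-3.094, -0.542, -0.0]
ft_force: [0.2, 2.2, 2.7]
width: 0.1
grasp_force: 1.5
```

Converted, 1 mm is 0.0025.

Call:
step_hand([
  [[0,0,0.0025],[0,0,0]],
  [[0,0,0],[0,0,0]],
])

```text
t: 9.32
ee_pos: [574.9, 128.0, 85.6]
orientation: [-3.094, -0.542, -0.0]
ft_force: [-0.5, 2.1, 5.4]
width: 0.3
grasp_force: 2.6
```

Call:
step_hand([
  [[0,0,0.0025],[0,0,0]],
  [[0,0,0],[0,0,0]],
])

```text
t: 9.48
ee_pos: [575.0, 128.0, 84.9]
orientation: [-3.094, -0.542, -0.001]
ft_force: [-0.6, 2.2, 7.8]
width: 0.5
grasp_force: 3.8
```

Call:
step_hand([
  [[0,0,0.0013],[0,0,0]],
  [[0,0,0],[0,0,0]],
])

```text
t: 9.65
ee_pos: [575.0, 128.0, 84.6]
orientation: [-3.094, -0.542, -0.001]
ft_force: [-0.6, 1.6, 9.2]
width: 0.2
grasp_force: 4.3
```

Converted, 30 mm is 0.075, 25 mm is 0.0625.

Call:
step_hand([
  [[0,0,-0.0125],[0,0,0]],
  [[0,0,-0.05],[0,0,0]],
  [[0,0,-0.05],[0,0,0]],
  [[-0.025,0.0625,0],[0,0,0]],
  [[-0.0325,0.075,0],[0,0,0]],
])

```text
t: 10.07
ee_pos: [572.4, 69.0, 130.1]
orientation: [3.093, 0.547, 0.003]
ft_force: [0.2, -0.5, 0.3]
width: 0.5
grasp_force: 0.0
```

Call:
step_hand([
  [[-0.0325,0.08,0],[0,0,0]],
  [[-0.0225,0.05,0],[0,0,0]],
  [[0,0,0.0375],[0,0,0]],
  [[0,0,0.045],[0,0,0]],
  [[0,0,0.01],[0,0,0]],
])

```text
t: 10.48
ee_pos: [566.7, 11.0, 89.7]
orientation: [-3.094, -0.54, 0.007]
ft_force: [-1.0, -0.0, -0.5]
width: 0.6
grasp_force: 0.0
```

Call:
step_hand([
  [[0,0,0],[0,0,0]],
])

```text
t: 10.57
ee_pos: [567.2, 11.7, 90.6]
orientation: [-3.094, -0.542, 0.006]
ft_force: [0.3, -0.5, 0.2]
width: 0.4
grasp_force: 0.0
```

```bash
python3 -c "from h import *;go(569.2,11.8)"
```

```text
10.5667 [567.20084418  11.70225985  90.56817705] [ 1.91342883  0.58728361 -0.0080763 ] [ 0.31138849 -0.45085135  0.24681766] 0.4460334756777156 [-1.91996923e-04  5.52885674e-01  1.84153414e+00 -4.44789690e-04
  7.51197895e-01  1.22427846e+00]
```

Converted, 2 mm is 0.005, 1 mm is 0.0025.

Call:
step_hand([
  [[0.0025,0,0.005],[0,0,0]],
  [[0,0,0.005],[0,0,0]],
  [[0,0,0.005],[0,0,0]],
  [[0,0,0],[0,0,0]],
])

```text
t: 10.9
ee_pos: [570.3, 12.7, 86.5]
orientation: [3.094, 0.543, 0.002]
ft_force: [1.1, 0.2, 2.7]
width: 0.4
grasp_force: 1.2
```

Call:
step_hand([
  [[0,0,0.005],[0,0,0]],
  [[0,0,0.005],[0,0,0]],
  [[0,0,0.005],[0,0,0]],
  [[0,0,0],[0,0,0]],
])

```text
t: 11.23
ee_pos: [570.1, 12.5, 80.0]
orientation: [3.094, 0.542, 0.001]
ft_force: [1.2, 1.2, 3.4]
width: 0.3
grasp_force: 1.4
```

Converted, 1 mm is 0.0025.

Call:
step_hand([
  [[0,0,0.0025],[0,0,0]],
  [[0,0,0],[0,0,0]],
])

```text
t: 11.4
ee_pos: [570.1, 12.5, 79.1]
orientation: [3.094, 0.542, 0.001]
ft_force: [1.8, 1.9, 2.4]
width: 0.3
grasp_force: 1.5
```

Call:
step_hand([
  [[0,0,0.0025],[0,0,0]],
  [[0,0,0],[0,0,0]],
])

```text
t: 11.57
ee_pos: [570.0, 12.4, 78.1]
orientation: [3.094, 0.542, 0.001]
ft_force: [2.2, 1.6, 3.8]
width: 1.1
grasp_force: 1.5
```

Call:
step_hand([
  [[0,0,0.002],[0,0,0]],
  [[0,0,0],[0,0,0]],
])

```text
t: 11.73
ee_pos: [569.9, 12.4, 77.2]
orientation: [3.094, 0.542, 0.0]
ft_force: [1.2, 1.2, 3.3]
width: 0.5
grasp_force: 1.5
```

Converted, 1 mm is 0.0025.

Call:
step_hand([
  [[0,0,0.0025],[0,0,0]],
  [[0,0,0],[0,0,0]],
])

```text
t: 11.9
ee_pos: [569.9, 12.4, 76.2]
orientation: [3.094, 0.542, 0.001]
ft_force: [2.2, 0.7, 3.8]
width: 0.6
grasp_force: 1.7
```

Call:
step_hand([
  [[0,0,0.0025],[0,0,0]],
  [[0,0,0],[0,0,0]],
])

```text
t: 12.07
ee_pos: [570.0, 12.4, 75.4]
orientation: [3.094, 0.542, 0.001]
ft_force: [1.1, 2.2, 6.2]
width: 0.8
grasp_force: 2.9
```

Call:
step_hand([
  [[0,0,0.002],[0,0,0]],
  [[0,0,0],[0,0,0]],
])

```text
t: 12.23
ee_pos: [570.0, 12.4, 74.8]
orientation: [3.094, 0.542, 0.001]
ft_force: [0.6, 1.3, 7.9]
width: 0.4
grasp_force: 3.8
```

The force climbs on the rubber at the expected height, so all four discs are home. I'll retreat well clear and check.

Converted, -35 mm is -0.0875, -25 mm is -0.0625.

Call:
step_hand([
  [[0,0,-0.0125],[0,0,0]],
  [[0,0,-0.0625],[0,0,0]],
  [[0,0,-0.0875],[0,0,0]],
  [[0,0,-0.0875],[0,0,0]],
  [[0,0,-0.0875],[0,0,0]],
])

```text
t: 12.65
ee_pos: [568.0, 12.2, 209.9]
orientation: [-3.094, -0.542, 0.006]
ft_force: [0.7, -0.5, 0.6]
width: 0.2
grasp_force: 0.0
```

Call:
step_hand([
  [[-0.05,0.0625,0],[0,0,0]],
  [[-0.05,0.075,0],[0,0,0]],
  [[-0.05,0.075,0],[0,0,0]],
  [[-0.05,0.075,0],[0,0,0]],
  [[-0.0375,0.05,0],[0,0,0]],
])

```text
t: 13.07
ee_pos: [524.3, -149.0, 209.0]
orientation: [-3.094, -0.541, 0.004]
ft_force: [-0.1, -0.5, -0.5]
width: 0.0
grasp_force: 0.0
```

Call:
step_hand([
  [[-0.05,0.0625,0],[0,0,0]],
  [[-0.025,0.025,0],[0,0,0]],
  [[0,0,0],[0,0,0]],
  [[0,0,0],[0,0,0]],
])

```text
t: 13.4
ee_pos: [508.8, -190.2, 208.9]
orientation: [-3.094, -0.539, 0.003]
ft_force: [-0.1, 0.4, -0.1]
width: 0.3
grasp_force: 0.0
```

```bash
python3 - <<'E'
from h import *
cv2.imwrite("pics/top3.png",cam("top")["img"][:,:,::-1]); cv2.imwrite("pics/side3.png",cam("side")["img"][:,:,::-1])
E
```

```text
(no output)
```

View pics/side3.png

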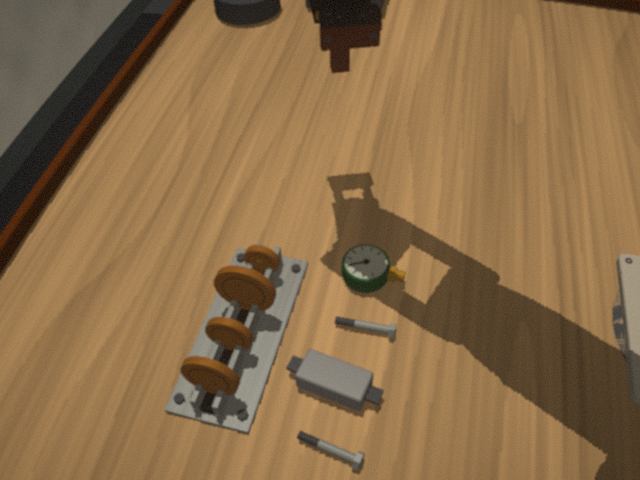

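The side view shows all four discs about 5 px lower than before (46 at (262,258), 76 at (245,288), 56 at (229,333), 66 at (210,375)). The gauge (366,267), anode and bolts have not moved, and the arm is clear.

```bash
python3 -c "from workcell import ctrl, ticket, readout, get_image;print(ticket.close_job())"
```

```text
the job is handed in; nothing more can be done
None
```

I tapped all four discs home in the order 76, 66, 56, 46 mm, with wrist force peaking at about 9 N; the final picture shows the gauge, anode and bolts unmoved, and I handed the job in just after 13.4 s with the arm clear (no verdict was returned).

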